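Find the full chocolate tin by feel and hold it up

ROBOT

A 7-joint arm with a two-finger parallel gripper is mounted at the origin on the work surface. World frame = base frame: x ahead of the robot, y to its left, z up, the work surface at z = 0. Lengths are in m, angles in rad, forces in N, time in s.
With the tool pointing down it reaches from about 0.35 to 0.9 m from the base axis. Payload 7.2 kg.
Tool frame: the origin (TCP) lies midway between the tips of the shut fingers; the grasp point (between the pads) lies 19 mm behind it; z points along the fingers, y is the line along which they close (so a half turn about z gives the same grasp; the last joint's range is limited). The gripper opens to 88 mm and grips with 3 to 60 N. Pads are 20 mm wide; open, the fingers measure 115 mm over their backs; the gripper's body (75 mm by 178 mm) begins 61 mm behind the grasp point.
Start: joints at [1.181, 0.411, -0.013, 1.596, 0.006, 1.134, -0.082], TCP at [0.198, -0.593, 0.223] pointing down, gripper open.
Joint ranges: [-2.95, 2.95], [-0.29, 1.99], [-1.47, 1.44], [0.14, 2.54], [-1.03, 4.17], [0.13, 1.85], [-2.86, 2.86]. Speed limits (rad/s): [2.39, 2.39, 3.01, 3.01, 3.14, 3.14, 3.14].

INTERFACE

Orientations are given as a unit quaternion [x, y, z, w].
In Python, from station import robot gives the robot as it stands.
- The arm moves only by the tool arm_command, never from a script. Its argument "rows" is a list that holds one entry, the list of rows, each a list of 7 numbers: the finger opening in m, from 0 to 0.0878, then the shift along the tool's x, y, z in m, then the turn, a rotation vector about the tool's x, y, z in degrees. In form: [[[grip, dx, dy, dz, rx, ry, rz], ...]]. A call has 1 to 20 rows; each row shifts and turns the commanded pose from where the row before left it, along the tool's axes as they then stand; what a row does not reach is not made up. A row lasts 1/12 s, in which the tool goes at most 41.7 mm and 7.16 degrees, less where a joint would pass 70% of its speed; a pose out of reach is approached as far as the arm can. A call with a gripper value outside its range is refused whole. The fingers move at their own pace and stop on an object; the grip force is fixed at half the most. Time passes only in rows, so rows that do not move let the fingers close. It gives the time, the measured TCP pose, the force, the opening and the grip force at its end, in the units of the state.
- robot.read_state(): the state, without advancing time (a new reading comes with each control period).
- robot.grab_frame(name): name is "scene" or "top"; returns a dict with "img" (384x512x3 uint8, blue, green, red), "range_z" (384x512 float32, m along the optical axis (not along the pixel's ray), 0 where there is no reading), "mtx" (3x3 intrinsics, pixels), "distortion" ([k1, k2, p1, p2, k3] as OpenCV has them; the pictures are not rectified), "R" (3x3) and "t" (3): a world point X has camera coordinates R X + t. Camera axes: x right, y down, z forward; pixel columns grow to the right and rows downward; lengths in m; the calibration is good to about 2 mm. A picture is of the moment at which its call begins.
- robot.job_done(): hands the job in; it is judged then, once.
The state is a dict: "clock": time; "qpos": joint angles; "qd": joint speeds; "joint_torque": joint torques, N m; "tool_pos": TCP position; "eef_rot": TCP orientation; "ft_force": force on the tool from outside, world axes, zero at the start; "torque": the same for the moment, N m; "opening": finger opening in m; "finger_force": force on a finger pad.
Only numpy, scipy, OpenCV 4.12 (cv2) and the standard library are available. Lean on these libraries where they do the work, as an engineer would, in place of code of your own. Each camera call takes 0.05 s, during which the arm holds its last target. There are 200 camera calls.

TASK

Three identical yellow tins of solid cooking chocolate stand on a green, a white and a blue coaster, and we need the fullest one for the next food parcel. Heft them one at a time, first the one on the green coaster, then white, then blue, lifting each straight up just a few centimetres and setting it back upright on its own coaster (the last may stay in hand if it is the heaviest), to find the heaviest by feel. Then raise only the heaviest and finish while holding it, upright and still, at least 15 cm clear of the counter, leaving the other two standing on their own coasters and the bean can, fish can and sauce jar near them where they are.

Things in the scene. Friction and masses are not known exactly. Their poses are not given: they have to be found in the camera images.
- tin_1_center (a point): centre of one of three identical closed yellow chocolate tins (white paper band, steel lid), each an upright cylinder 60 mm in diameter, 70 mm tall, on a coaster, underside 3 mm above the counter. z: its axis, up. Its rigid contents are hidden: one tin weighs 0.11 to 0.13, one 0.15 to 0.17, one 0.33 to 0.38 kg; which, on which coaster, differs every time.
- tin_2_center (a point): centre of one of three identical closed yellow chocolate tins (white paper band, steel lid), each an upright cylinder 60 mm in diameter, 70 mm tall, on a coaster, underside 3 mm above the counter. z: its axis, up. Its rigid contents are hidden: one tin weighs 0.11 to 0.13, one 0.15 to 0.17, one 0.33 to 0.38 kg; which, on which coaster, differs every time.
- tin_3_center (a point): centre of one of three identical closed yellow chocolate tins (white paper band, steel lid), each an upright cylinder 60 mm in diameter, 70 mm tall, on a coaster, underside 3 mm above the counter. z: its axis, up. Its rigid contents are hidden: one tin weighs 0.11 to 0.13, one 0.15 to 0.17, one 0.33 to 0.38 kg; which, on which coaster, differs every time.
- coaster_green: the green coaster, a flat disc 100 mm in diameter and 3 mm thick, fixed to the counter; origin at the centre of its underside. One tin stands on it, within 8 mm of its centre.
- coaster_white: the white coaster, a flat disc 100 mm in diameter and 3 mm thick, fixed to the counter; origin at the centre of its underside. One tin stands on it, within 8 mm of its centre.
- coaster_blue: the blue coaster, a flat disc 100 mm in diameter and 3 mm thick, fixed to the counter; origin at the centre of its underside. One tin stands on it, within 8 mm of its centre.
- bean_can: bystander: yellow food can with a black band and steel top, 74 mm in diameter, 110 mm tall; origin at the centre of its underside
- fish_can: bystander: flat blue can with a steel top, 84 mm in diameter, 36 mm tall, on the robot's side of the tins; origin at the centre of its underside
- sauce_jar: bystander: jar with a red cap, 70 mm in diameter, 105 mm tall; origin at the centre of its underside
There are look-alikes about, which are no part of the job. What is shaped like the part that bears tin_2_center but pink or turquoise is not meant.

How it is judged:
By the outcome, as a careful person would: the job done as asked, in the order asked, and still so for the second after the job is handed in, while the arm keeps its last pose, push and grip.
It also fails if it takes over 72 s, if anything falls off the work surface, if the arm or the gripper's body presses on something with over 40 N, if the wrist force passes 120 N, or if a joint passes its speed limit or range.

## Working session

There is one attempt and no reset: what is moved stays moved. The work goes in short steps, Python scripts to look and compute and a tool call to move; the robot and the scene stay as the last step left them, time stands still between calls to the robot, and variables do not carry over. Pictures are saved under pics/ and viewed, at most 10 in all, crops included, and the job is handed in when it is done.

Besides the shell and the picture viewer there is one more tool, called after "Emit:" in YAML: its name, and indented under it one key for each argument. arm_command: Moves the arm, as the interface text tells. Its arguments: {"type":"object","properties":{"rows":{"type":"array","items":{"type":"array","items":{"type":"array","items":{"type":"number"}}}}},"required":["rows"]}

```bash
mkdir -p pics; cat > h.py <<'E'
import numpy as np,cv2
from station import robot
def world(f,u,v,z=None):
    p=cv2.undistortPoints(np.array([[[u,v]]],float),f["mtx"],np.array(f["distortion"]))[0,0]
    R=np.array(f["R"]);t=np.array(f["t"]);d=R.T@np.array([p[0],p[1],1]);o=-R.T@t
    s=f["range_z"][int(v),int(u)] if z is None else (z-o[2])/d[2]
    return o+s*d
E
python3 - <<'E'
from h import *
import pickle
for n in("scene","top"):
    f=robot.grab_frame(n);cv2.imwrite(f"pics/{n}0.png",f["img"]);pickle.dump(f,open(n+".pkl","wb"))
s=robot.read_state();print({k:np.round(v,3).tolist() for k,v in s.items()})
E
```

```text
{'clock': 0.1, 'qpos': [1.181, 0.412, -0.013, 1.597, 0.006, 1.134, -0.082], 'qd': [0.0, -0.001, -0.0, -0.002, 0.002, -0.0, 0.002], 'joint_torque': [0.004, -58.91, 0.644, -29.171, -0.054, 0.014, 0.0], 'tool_pos': [0.197, -0.593, 0.222], 'eef_rot': [0.987, 0.16, -0.0, -0.001], 'ft_force': [-0.246, -0.086, 0.241], 'torque': [-0.003, 0.022, -0.023], 'finger_force': 0.0, 'opening': 0.088}
```

View pics/top0.png

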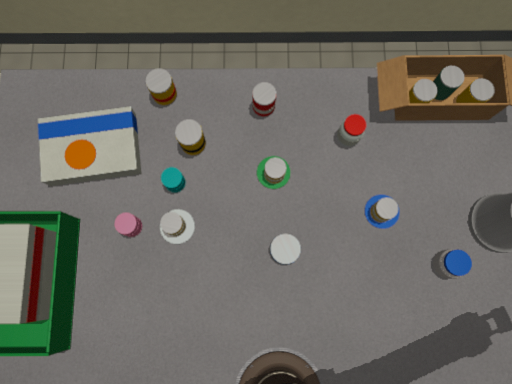

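View pics/scene0.png

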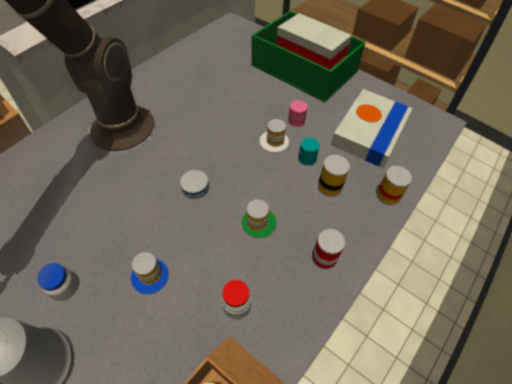

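The top view shows the tins on the green coaster near (275,170), the white one near (174,225) and the blue one near (384,210). The turquoise (172,180) and pink (127,224) look-alikes stand off the coasters. The fish can is at (285,249), the red-capped jar at (353,127) and the bean can at (190,135), although the similar can at (162,87) could also be the bean can. Next I'll take an enlarged crop and measure.

```bash
python3 - <<'E'
from h import *
import pickle
f=pickle.load(open("top.pkl","rb"))
c=f["img"]
tiles=[cv2.resize(c[v-32:v+32,u-32:u+32],(264,264),interpolation=cv2.INTER_CUBIC) for u,v in((275,170),(174,225),(384,210))]
cv2.imwrite("pics/crop.png",np.hstack(tiles))
# all points as world cloud
H,W=c.shape[:2];uv=np.stack(np.meshgrid(np.arange(W),np.arange(H)),-1).reshape(-1,1,2).astype(float)
p=cv2.undistortPoints(uv,f["mtx"],np.array(f["distortion"]))[:,0]
z=f["range_z"].reshape(-1,1);P=((np.c_[p,np.ones(len(p))]*z)-f["t"])@np.array(f["R"]);P=P.reshape(H,W,3)
for n,u,v,r in(("green",275,168,14),("white",173,224,14),("blue",386,209,14),("fish",285,249,18),("turq",172,178,14),("pink",127,222,14),("jar",354,125,14),("bean",190,132,16)):
    Q=P[v-r:v+r,u-r:u+r].reshape(-1,3);h=np.percentile(Q[:,2],90);T=Q[abs(Q[:,2]-h)<.006]
    (cx,cy),rad=cv2.minEnclosingCircle(T[:,:2].astype(np.float32))
    print(n,"top",h.round(3),"c",T[:,:2].mean(0).round(4),np.round([cx,cy,rad],4),len(T))
    hsv=cv2.cvtColor(c,cv2.COLOR_BGR2HSV)
E
```

```text
green top 0.076 c [0.6078 0.0063] [0.6081 0.0057 0.03  ] 326
white top 0.076 c [0.4537 0.2933] [0.4543 0.2932 0.0303] 346
blue top 0.076 c [ 0.4923 -0.2998] [ 0.4918 -0.2992  0.0314] 355
fish top 0.039 c [ 0.385  -0.0202] [ 0.385  -0.0205  0.0418] 649
turq top 0.073 c [0.5823 0.2975] [0.5824 0.298  0.0303] 335
pink top 0.073 c [0.4531 0.4187] [0.453  0.4189 0.0309] 346
jar top 0.108 c [ 0.7239 -0.2153] [ 0.7237 -0.2165  0.0326] 361
bean top 0.113 c [0.7012 0.2469] [0.7011 0.2477 0.0375] 512
```

View pics/crop.png

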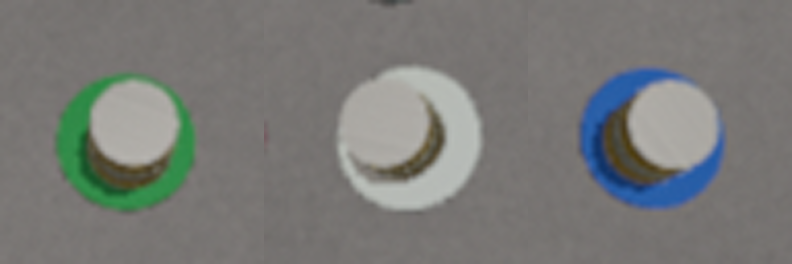

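The crop confirms the three white-lidded yellow tins, standing on the green, white and blue coasters. I'll square the tool first, to yaw 90°.

Emit:
arm_command:
  rows:
    - [[0.0878, 0, 0, 0, 0, 0, -7.1], [0.0878, 0, 0, 0, 0, 0, -7.1], [0.0878, 0, 0, 0, 0, 0, -7.1], [0.0878, 0, 0, 0, 0, 0, -7.1], [0.0878, 0, 0, 0, 0, 0, -7.1], [0.0878, 0, 0, 0, 0, 0, -7.1], [0.0878, 0, 0, 0, 0, 0, -7.1], [0.0878, 0, 0, 0, 0, 0, -7.1], [0.0878, 0, 0, 0, 0, 0, -7.1], [0.0878, 0, 0, 0, 0, 0, -7.1], [0.0878, 0, 0, 0, 0, 0, -0.6], [0.0878, 0, 0, 0, 0, 0, 0]]

```text
clock: 1.1
tool_pos: [0.1974, -0.5928, 0.2222]
eef_rot: [0.708, 0.706, 0.0, -0.0]
ft_force: [0.3, -0.9, 0.1]
opening: 0.0875
finger_force: 0.0
```

Emit:
arm_command:
  rows:
    - [[0.0878, 0.03, 0.0205, 0, 0, 0, 0], [0.0878, 0.03, 0.0205, 0, 0, 0, 0], [0.0878, 0.03, 0.0205, 0, 0, 0, 0], [0.0878, 0.03, 0.0205, 0, 0, 0, 0], [0.0878, 0.03, 0.0205, 0, 0, 0, 0], [0.0878, 0.03, 0.0205, 0, 0, 0, 0], [0.0878, 0.03, 0.0205, 0, 0, 0, 0], [0.0878, 0.03, 0.0205, 0, 0, 0, 0], [0.0878, 0.03, 0.0205, 0, 0, 0, 0], [0.0878, 0.03, 0.0205, 0, 0, 0, 0], [0.0878, 0.03, 0.0205, 0, 0, 0, 0], [0.0878, 0.03, 0.0205, 0, 0, 0, 0], [0.0878, 0.03, 0.0205, 0, 0, 0, 0], [0.0878, 0.03, 0.0205, 0, 0, 0, 0], [0.0878, 0.03, 0.0205, 0, 0, 0, 0], [0.0878, 0.03, 0.0205, 0, 0, 0, 0], [0.0878, 0.03, 0.0205, 0, 0, 0, 0], [0.0878, 0.03, 0.0205, 0, 0, 0, 0], [0.0878, 0.03, 0.0205, 0, 0, 0, 0], [0.0878, 0.03, 0.0205, 0, 0, 0, 0]]

```text
clock: 2.77
tool_pos: [0.608, 0.0088, 0.2225]
eef_rot: [0.709, 0.706, -0.0, 0.0]
ft_force: [0.6, 0.1, -0.4]
opening: 0.0885
finger_force: 0.0
```

Emit:
arm_command:
  rows:
    - [[0.0878, 0, 0, 0, 0, 0, 0], [0.0878, 0, 0, 0, 0, 0, 0], [0.0878, 0, 0, 0, 0, 0, 0]]

```text
clock: 3.02
tool_pos: [0.6069, 0.007, 0.2221]
eef_rot: [0.708, 0.707, -0.001, -0.0]
ft_force: [-0.6, -0.9, -0.6]
opening: 0.0879
finger_force: 0.0
```

Emit:
arm_command:
  rows:
    - [[0.0878, 0, 0.001, 0.03, 0, 0, 0], [0.0878, 0, 0, 0.03, 0, 0, 0], [0.0878, 0, 0, 0.03, 0, 0, 0], [0.0878, 0, 0, 0.03, 0, 0, 0], [0.0878, 0, 0, 0.03, 0, 0, 0], [0.0878, 0, 0, 0.02, 0, 0, 0], [0.0878, 0, 0, 0.015, 0, 0, 0], [0.0878, 0, 0, 0.01, 0, 0, 0], [0.0878, 0, 0, 0.005, 0, 0, 0], [0.0878, 0, 0, 0, 0, 0, 0], [0.0878, 0, 0, 0, 0, 0, 0]]

```text
clock: 3.93
tool_pos: [0.6086, 0.0067, 0.0234]
eef_rot: [0.707, 0.707, 0.0, 0.0]
ft_force: [0.1, 0.0, -0.2]
opening: 0.0873
finger_force: 0.0
```

Emit:
arm_command:
  rows:
    - [[0.05, 0, 0, 0, 0, 0, 0], [0.05, 0, 0, 0, 0, 0, 0], [0.05, 0, 0, 0, 0, 0, 0], [0.05, 0, 0, 0, 0, 0, 0], [0.05, 0, 0, 0, 0, 0, 0], [0.05, 0, 0, 0, 0, 0, 0], [0.05, 0, 0, 0, 0, 0, 0], [0.05, 0, 0, 0, 0, 0, 0], [0.05, 0, 0, 0, 0, 0, 0], [0.05, 0, 0, 0, 0, 0, 0]]

```text
clock: 4.77
tool_pos: [0.609, 0.0074, 0.0233]
eef_rot: [0.707, 0.707, 0.001, 0.001]
ft_force: [0.9, -0.3, 5.9]
opening: 0.0606
finger_force: 30.0
```

Emit:
arm_command:
  rows:
    - [[0.05, 0, 0, -0.003, 0, 0, 0], [0.05, 0, 0, -0.006, 0, 0, 0], [0.05, 0, 0, -0.008, 0, 0, 0], [0.05, 0, 0, -0.01, 0, 0, 0], [0.05, 0, 0, -0.008, 0, 0, 0], [0.05, 0, 0, -0.005, 0, 0, 0], [0.05, 0, 0, 0, 0, 0, 0], [0.05, 0, 0, 0, 0, 0, 0], [0.05, 0, 0, 0, 0, 0, 0], [0.05, 0, 0, 0, 0, 0, 0], [0.05, 0, 0, 0, 0, 0, 0], [0.05, 0, 0, 0, 0, 0, 0]]

```text
clock: 5.77
tool_pos: [0.6081, 0.0074, 0.0623]
eef_rot: [0.707, 0.707, -0.0, -0.0]
ft_force: [-0.6, -0.1, -1.2]
opening: 0.0603
finger_force: 30.0
```

```bash
cat > heft.py <<'E'
from h import *
F=[];J=[]
for i in range(12):
    f=robot.grab_frame("scene");s=robot.read_state();F.append(s["ft_force"]);J.append(s["joint_torque"])
F=np.array(F);print("F",F.mean(0).round(3),"sd",F.std(0).round(3),"tau",np.mean(J,0).round(3),"tcp",np.round(s["tool_pos"],4),s["opening"],s["clock"])
cv2.imwrite(f"pics/h{s['clock']:.1f}.png",f["img"])
E
python3 heft.py
```

```text
F [-0.028  0.129 -1.437] sd [0.633 0.507 0.689] tau [-0.0000e+00 -6.3494e+01 -8.0500e+00 -2.3271e+01 -4.3000e-02 -1.1000e-02
 -0.0000e+00] tcp [0.6083 0.0073 0.0627] 0.06077159208761954 6.3667
```

The green tin reads about 1.4 N, so it isn't the heavy one. I'll set it back.

Emit:
arm_command:
  rows:
    - [[0.05, 0, 0, 0.006, 0, 0, 0], [0.05, 0, 0, 0.008, 0, 0, 0], [0.05, 0, 0, 0.008, 0, 0, 0], [0.05, 0, 0, 0.007, 0, 0, 0], [0.05, 0, 0, 0.005, 0, 0, 0], [0.05, 0, 0, 0.003, 0, 0, 0], [0.05, 0, 0, 0.002, 0, 0, 0], [0.05, 0, 0, 0.001, 0, 0, 0], [0.05, 0, 0, 0, 0, 0, 0], [0.05, 0, 0, 0, 0, 0, 0], [0.05, 0, 0, 0, 0, 0, 0]]

```text
clock: 7.28
tool_pos: [0.6078, 0.0074, 0.0233]
eef_rot: [0.707, 0.707, -0.0, -0.0]
ft_force: [-3.9, -0.3, 5.7]
opening: 0.0606
finger_force: 30.0
```

Emit:
arm_command:
  rows:
    - [[0.065, 0, 0, 0, 0, 0, 0], [0.075, 0, 0, 0, 0, 0, 0], [0.0878, 0, 0, 0, 0, 0, 0], [0.0878, 0, 0, 0, 0, 0, 0], [0.0878, 0, 0, 0, 0, 0, 0], [0.0878, 0, 0, 0, 0, 0, 0], [0.0878, 0, 0, 0, 0, 0, 0]]

```text
clock: 7.87
tool_pos: [0.6083, 0.0074, 0.0226]
eef_rot: [0.707, 0.707, 0.0, 0.0]
ft_force: [-0.0, 0.5, 0.2]
opening: 0.0879
finger_force: 0.0
```

Emit:
arm_command:
  rows:
    - [[0.0878, 0, 0, -0.01, 0, 0, 0], [0.0878, 0, 0, -0.02, 0, 0, 0], [0.0878, 0, 0, -0.03, 0, 0, 0], [0.0878, 0, 0, -0.03, 0, 0, 0], [0.0878, 0, 0, -0.03, 0, 0, 0], [0.0878, 0, 0, -0.03, 0, 0, 0], [0.0878, 0.0286, -0.0154, 0, 0, 0, 0], [0.0878, 0.0286, -0.0154, 0, 0, 0, 0], [0.0878, 0.0286, -0.0154, 0, 0, 0, 0], [0.0878, 0.0286, -0.0154, 0, 0, 0, 0], [0.0878, 0.0286, -0.0154, 0, 0, 0, 0], [0.0878, 0.0286, -0.0154, 0, 0, 0, 0], [0.0878, 0.0286, -0.0154, 0, 0, 0, 0], [0.0878, 0.0286, -0.0154, 0, 0, 0, 0], [0.0878, 0.0286, -0.0154, 0, 0, 0, 0], [0.0878, 0.0286, -0.0154, 0, 0, 0, 0], [0.0878, 0, 0, 0, 0, 0, 0], [0.0878, 0, 0, 0, 0, 0, 0], [0.0878, 0, 0, 0, 0, 0, 0]]

```text
clock: 9.45
tool_pos: [0.4544, 0.2928, 0.1731]
eef_rot: [0.707, 0.707, 0.0, 0.0]
ft_force: [-0.1, -0.0, 0.1]
opening: 0.0879
finger_force: 0.0
```

```bash
python3 heft.py; ls pics; python3 - <<'E'
from h import *
f=robot.grab_frame("scene");cv2.imwrite("pics/s2.png",f["img"])
E
```

```text
F [0.064 0.089 0.155] sd [0.605 0.572 0.546] tau [-1.8900e-01 -4.9421e+01 -6.9630e+00 -2.6228e+01 -4.5000e-02 -4.7000e-02
  5.0000e-03] tcp [0.4541 0.2931 0.1726] 0.08791173970017352 10.05
crop.png
h10.1.png
h6.4.png
scene0.png
top0.png
```

View pics/s2.png

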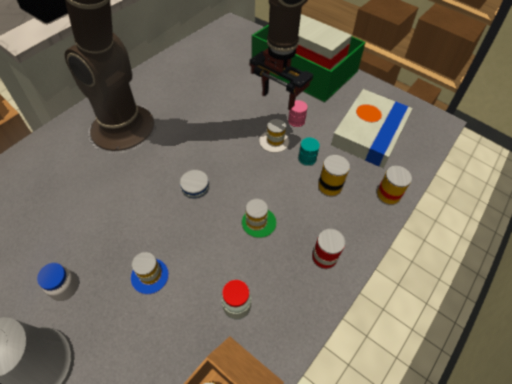

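The green tin stands upright on its coaster again at (257,213), and the gripper is above the white coaster at about (275,133). The way down is clear.

Emit:
arm_command:
  rows:
    - [[0.0878, 0, 0, 0.02, 0, 0, 0], [0.0878, 0, 0, 0.03, 0, 0, 0], [0.0878, 0, 0, 0.03, 0, 0, 0], [0.0878, 0, 0, 0.03, 0, 0, 0], [0.0878, 0, 0, 0.02, 0, 0, 0], [0.0878, 0, 0, 0.013, 0, 0, 0], [0.0878, 0, 0, 0.007, 0, 0, 0], [0.0878, 0, 0, 0, 0, 0, 0], [0.0878, 0, 0, 0, 0, 0, 0]]

```text
clock: 10.85
tool_pos: [0.4544, 0.2938, 0.0233]
eef_rot: [0.707, 0.707, 0.0, 0.0]
ft_force: [-0.7, -0.4, 0.2]
opening: 0.0876
finger_force: 0.0
```

Emit:
arm_command:
  rows:
    - [[0.05, 0, 0, 0, 0, 0, 0], [0.05, 0, 0, 0, 0, 0, 0], [0.05, 0, 0, 0, 0, 0, 0], [0.05, 0, 0, 0, 0, 0, 0], [0.05, 0, 0, 0, 0, 0, 0], [0.05, 0, 0, 0, 0, 0, 0], [0.05, 0, 0, 0, 0, 0, 0], [0.05, 0, 0, 0, 0, 0, 0], [0.05, 0, 0, 0, 0, 0, 0], [0.05, 0, 0, 0, 0, 0, 0]]

```text
clock: 11.68
tool_pos: [0.4549, 0.2935, 0.0234]
eef_rot: [0.707, 0.707, 0.001, 0.0]
ft_force: [1.5, -0.9, 6.7]
opening: 0.0603
finger_force: 30.0
```

Emit:
arm_command:
  rows:
    - [[0.05, 0, 0, -0.003, 0, 0, 0], [0.05, 0, 0, -0.006, 0, 0, 0], [0.05, 0, 0, -0.008, 0, 0, 0], [0.05, 0, 0, -0.01, 0, 0, 0], [0.05, 0, 0, -0.008, 0, 0, 0], [0.05, 0, 0, -0.005, 0, 0, 0], [0.05, 0, 0, 0, 0, 0, 0], [0.05, 0, 0, 0, 0, 0, 0], [0.05, 0, 0, 0, 0, 0, 0], [0.05, 0, 0, 0, 0, 0, 0], [0.05, 0, 0, 0, 0, 0, 0], [0.05, 0, 0, 0, 0, 0, 0]]

```text
clock: 12.68
tool_pos: [0.4538, 0.2931, 0.0623]
eef_rot: [0.707, 0.707, -0.0, -0.0]
ft_force: [0.4, -0.3, -1.8]
opening: 0.0605
finger_force: 30.0
```

```bash
python3 heft.py
```

```text
F [-0.077 -0.268 -1.302] sd [0.552 0.326 0.412] tau [-1.0000e-03 -5.5384e+01 -7.9770e+00 -2.1551e+01 -2.6000e-02 -5.2000e-02
 -0.0000e+00] tcp [0.4541 0.2932 0.0626] 0.060517400847534236 13.2833
```

The white tin reads about 1.3 N, so it is light too. I'll set it back, then heft the blue one, which the order requires anyway.

Emit:
arm_command:
  rows:
    - [[0.05, 0, 0, 0.006, 0, 0, 0], [0.05, 0, 0, 0.008, 0, 0, 0], [0.05, 0, 0, 0.008, 0, 0, 0], [0.05, 0, 0, 0.007, 0, 0, 0], [0.05, 0, 0, 0.005, 0, 0, 0], [0.05, 0, 0, 0.003, 0, 0, 0], [0.05, 0, 0, 0.002, 0, 0, 0], [0.05, 0, 0, 0.001, 0, 0, 0], [0.05, 0, 0, 0, 0, 0, 0], [0.05, 0, 0, 0, 0, 0, 0], [0.05, 0, 0, 0, 0, 0, 0]]

```text
clock: 14.2
tool_pos: [0.4536, 0.293, 0.0234]
eef_rot: [0.707, 0.707, -0.0, 0.0]
ft_force: [-4.2, -3.8, 9.3]
opening: 0.061
finger_force: 30.0
```

Emit:
arm_command:
  rows:
    - [[0.065, 0, 0, 0, 0, 0, 0], [0.075, 0, 0, 0, 0, 0, 0], [0.0878, 0, 0, 0, 0, 0, 0], [0.0878, 0, 0, 0, 0, 0, 0], [0.0878, 0, 0, 0, 0, 0, 0], [0.0878, 0, 0, 0, 0, 0, 0], [0.0878, 0, 0, 0, 0, 0, 0], [0.0878, 0, 0, -0.01, 0, 0, 0], [0.0878, 0, 0, -0.02, 0, 0, 0], [0.0878, 0, 0, -0.03, 0, 0, 0], [0.0878, 0, 0, -0.03, 0, 0, 0], [0.0878, 0, 0, -0.03, 0, 0, 0], [0.0878, 0, 0, -0.03, 0, 0, 0], [0.0878, 0, 0, 0, 0, 0, 0]]

```text
clock: 15.37
tool_pos: [0.4561, 0.2956, 0.179]
eef_rot: [0.707, 0.707, 0.004, 0.001]
ft_force: [1.8, 0.1, -0.0]
opening: 0.0878
finger_force: 0.0
```

Emit:
arm_command:
  rows:
    - [[0.0878, -0.0312, 0.002, 0, 0, 0, 0], [0.0878, -0.0312, 0.002, 0, 0, 0, 0], [0.0878, -0.0312, 0.002, 0, 0, 0, 0], [0.0878, -0.0312, 0.002, 0, 0, 0, 0], [0.0878, -0.0312, 0.002, 0, 0, 0, 0], [0.0878, -0.0312, 0.002, 0, 0, 0, 0], [0.0878, -0.0312, 0.002, 0, 0, 0, 0], [0.0878, -0.0312, 0.002, 0, 0, 0, 0], [0.0878, -0.0312, 0.002, 0, 0, 0, 0], [0.0878, -0.0312, 0.002, 0, 0, 0, 0], [0.0878, -0.0312, 0.002, 0, 0, 0, 0], [0.0878, -0.0312, 0.002, 0, 0, 0, 0], [0.0878, -0.0312, 0.002, 0, 0, 0, 0], [0.0878, -0.0312, 0.002, 0, 0, 0, 0], [0.0878, -0.0312, 0.002, 0, 0, 0, 0], [0.0878, -0.0312, 0.002, 0, 0, 0, 0], [0.0878, -0.0312, 0.002, 0, 0, 0, 0], [0.0878, -0.0312, 0.002, 0, 0, 0, 0], [0.0878, -0.0312, 0.002, 0, 0, 0, 0]]

```text
clock: 16.95
tool_pos: [0.4923, -0.3009, 0.173]
eef_rot: [0.707, 0.707, 0.0, 0.0]
ft_force: [0.1, 0.4, -0.3]
opening: 0.0883
finger_force: 0.0
```

Emit:
arm_command:
  rows:
    - [[0.0878, 0, 0, 0, 0, 0, 0], [0.0878, 0, 0, 0, 0, 0, 0], [0.0878, 0, 0, 0, 0, 0, 0], [0.0878, 0, 0, 0, 0, 0, 0]]

```text
clock: 17.28
tool_pos: [0.4927, -0.298, 0.1728]
eef_rot: [0.706, 0.708, 0.0, -0.0]
ft_force: [0.4, 0.5, -0.8]
opening: 0.088
finger_force: 0.0
```

```bash
python3 - <<'E'
from h import *
f=robot.grab_frame("scene");cv2.imwrite("pics/s3.png",f["img"])
E
```

```text
(no output)
```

View pics/s3.png

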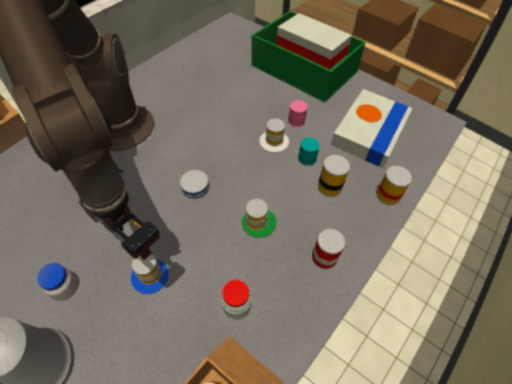

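The white tin is upright on its coaster at (275,132), and so is the green one at (257,213). The gripper is over the blue tin at (148,268).

Emit:
arm_command:
  rows:
    - [[0.0878, -0.001, 0, 0.02, 0, 0, 0], [0.0878, 0, 0, 0.03, 0, 0, 0], [0.0878, 0, 0, 0.03, 0, 0, 0], [0.0878, 0, 0, 0.03, 0, 0, 0], [0.0878, 0, 0, 0.02, 0, 0, 0], [0.0878, 0, 0, 0.013, 0, 0, 0], [0.0878, 0, 0, 0.007, 0, 0, 0], [0.0878, 0, 0, 0, 0, 0, 0], [0.0878, 0, 0, 0, 0, 0, 0]]

```text
clock: 18.08
tool_pos: [0.4932, -0.3004, 0.0234]
eef_rot: [0.707, 0.708, 0.0, 0.0]
ft_force: [0.0, 0.9, 0.3]
opening: 0.0876
finger_force: 0.0
```

Emit:
arm_command:
  rows:
    - [[0.05, 0, 0, 0, 0, 0, 0], [0.05, 0, 0, 0, 0, 0, 0], [0.05, 0, 0, 0, 0, 0, 0], [0.05, 0, 0, 0, 0, 0, 0], [0.05, 0, 0, 0, 0, 0, 0], [0.05, 0, 0, 0, 0, 0, 0], [0.05, 0, 0, 0, 0, 0, 0], [0.05, 0, 0, 0, 0, 0, 0], [0.05, 0, 0, 0, 0, 0, 0], [0.05, 0, 0, 0, 0, 0, 0]]

```text
clock: 18.92
tool_pos: [0.4936, -0.3008, 0.0235]
eef_rot: [0.707, 0.707, 0.0, 0.001]
ft_force: [1.4, -0.4, 5.9]
opening: 0.0606
finger_force: 30.0
```

Emit:
arm_command:
  rows:
    - [[0.05, 0, 0, -0.003, 0, 0, 0], [0.05, 0, 0, -0.006, 0, 0, 0], [0.05, 0, 0, -0.008, 0, 0, 0], [0.05, 0, 0, -0.01, 0, 0, 0], [0.05, 0, 0, -0.008, 0, 0, 0], [0.05, 0, 0, -0.005, 0, 0, 0], [0.05, 0, 0, 0, 0, 0, 0], [0.05, 0, 0, 0, 0, 0, 0], [0.05, 0, 0, 0, 0, 0, 0], [0.05, 0, 0, 0, 0, 0, 0], [0.05, 0, 0, 0, 0, 0, 0], [0.05, 0, 0, 0, 0, 0, 0]]

```text
clock: 19.92
tool_pos: [0.4923, -0.3004, 0.0623]
eef_rot: [0.707, 0.707, -0.0, -0.0]
ft_force: [0.3, -0.6, -4.0]
opening: 0.0608
finger_force: 30.0
```

```bash
python3 heft.py
```

```text
F [-0.041 -0.156 -3.561] sd [0.507 0.462 0.508] tau [-1.0000e-03 -6.1073e+01 -5.5330e+00 -2.3289e+01 -4.1000e-02  3.5000e-02
 -0.0000e+00] tcp [ 0.4925 -0.3005  0.0626] 0.0606781758391366 20.5167
```

Blue reads about 3.56 N (about 0.36 kg), so it is the heaviest. I'll raise it.

Emit:
arm_command:
  rows:
    - [[0.05, 0, 0, -0.005, 0, 0, 0], [0.05, 0, 0, -0.01, 0, 0, 0], [0.05, 0, 0, -0.015, 0, 0, 0], [0.05, 0, 0, -0.02, 0, 0, 0], [0.05, 0, 0, -0.02, 0, 0, 0], [0.05, 0, 0, -0.02, 0, 0, 0], [0.05, 0, 0, -0.02, 0, 0, 0], [0.05, 0, 0, -0.02, 0, 0, 0], [0.05, 0, 0, -0.015, 0, 0, 0], [0.05, 0, 0, -0.01, 0, 0, 0], [0.05, 0, 0, -0.005, 0, 0, 0], [0.05, 0, 0, 0, 0, 0, 0], [0.05, 0, 0, 0, 0, 0, 0], [0.05, 0, 0, 0, 0, 0, 0], [0.05, 0, 0, 0, 0, 0, 0], [0.05, 0, 0, 0, 0, 0, 0], [0.05, 0, 0, 0, 0, 0, 0], [0.05, 0, 0, 0, 0, 0, 0]]

```text
clock: 22.02
tool_pos: [0.4924, -0.3005, 0.2223]
eef_rot: [0.707, 0.707, -0.0, -0.0]
ft_force: [0.1, -0.2, -3.3]
opening: 0.0609
finger_force: 30.0
```

```bash
python3 heft.py; cp pics/h2[1-9]*.png pics/last.png
```

```text
F [-0.02   0.199 -3.559] sd [0.491 0.412 0.416] tau [-2.0000e-03 -5.4781e+01 -4.5630e+00 -2.9856e+01 -4.8000e-02  4.0000e-02
 -0.0000e+00] tcp [ 0.4925 -0.3005  0.2227] 0.06085162595893653 22.6167
```

View pics/last.png

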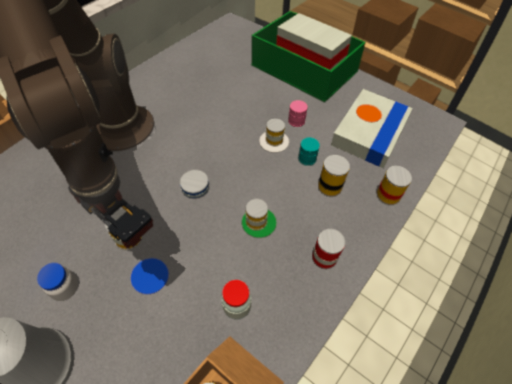

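The blue coaster at (150,276) is empty and the tin is held upright at (130,237). The other two tins stand on their coasters and the bystanders haven't moved.

```bash
python3 -c "
from station import robot;print(robot.job_done())"
```

```text
the job is handed in; nothing more can be done
None
```

The tin on the blue coaster is the heaviest, about 0.36 kg by feel against roughly 0.15 kg (green) and 0.13 kg (white); I handed the job in holding it upright and still about 20 cm above the counter, with the other two back on their coasters and the bean can, fish can and sauce jar where they were.

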